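Unlock and unhook a keyhole-hung plate and set it on the draining rest

TASK

On the grey stand, slide the red lock knob to the left all the way to its end stop, then take down the hanger plate with the blue grip: lift it, shift it right until its wide openings are over the screw heads, and pull it off towards you. Set it on the white sloping rest with its back flat against the slope, its lower edge on the lip and the whole plate within the width of the slope, and let go. Leave the lock open, the orange-gripped plate hanging, and the bottles and the flask standing where they are.

Things in the scene. Friction and masses are not known exactly. Their poses are not given: they have to be found in the camera images.
- stand: Grey upright panel 250 mm wide, fixed to the worktop. Origin: worktop level, mid-width, in the panel's front face; x points into the panel, y left (seen from the robot), z up. In this frame, mm: foot plate x -70 to 40, top z 10. Two plates hang side by side, their origins at about x 0, z 150, y +65 and -65. A roof overhangs them.
- roof_lip (a point): Middle of the lower edge of the roof's front lip. In the stand's frame, mm: roof x -72 to 14, over the full width, underside z 452; front lip down to z 445 at x -72 to -66. A tool pointing straight down hits it: reach in from the front, tilted about 28 to 40 degrees from vertical.
- screw (a point): Middle of the head of one of four equal shoulder screws, two for each plate, at y -32.5 and +7.5 mm from the place's middle (+65 or -65), all at z 234.5 in the stand's frame. This one is at y +72.5. Neck 7 mm in diameter, head 16 mm in diameter at x -7 to -11, facing the robot.
- blue_plate: Loose aluminium hanger plate with blue grip, 0.2 kg, hung at the left or right place. Origin: middle of its lower edge, in its back face; hung, its axes are the stand's (it may lean a few degrees). Own frame, mm: plate x -4 to 0, y -48 to 48, z 0 to 100; tongue y -10 to 10 up to z 118; ledge along the lower edge x -16 to 0, z 0 to 8.
- blue_plate_grip (a point): Middle of the blue grip block, to hold the plate by; at x -26, y 0, z 31 mm in the plate's frame. Block: x -44 to -4, y -8 to 8 (16 mm thick: fingers close across y), z 8 to 54.
- blue_plate_opening (a point): Middle of one of the plate's two 22 x 22 mm openings, for the screw at +7.5. From it a channel 11 high leads 19 mm to -y, then a slot 11 wide leads up 16 mm to where the screw neck sits when hung; both keyholes are alike. So: up 16 mm, then 19 mm to the stand's -y (right), each within 2 mm, then out (-x) over 15 mm.
- orange_plate: The other hanger plate, equal in all sizes, with an orange grip; hangs at the other place and stays there. Same origin and axes as the blue plate.
- lock (a joint): Lock bar sliding across the stand above both plates. 0 = locked: its teeth stand 3 mm above the plates' tongues and stop any lifting. Grows as the knob moves to the stand's +y (left); 0.040 m = end stop, open. Starts at 0 to 0.008. Slides with about 1.5 N and stays where it is left.
- lock_knob (a point): Middle of the red lock knob's grip; moves with the lock. In the stand's frame: x -26, z 308 mm, y = the lock's value. The knob is 14 mm wide (y +-7), stands out from x -9 to -36, z 296 to 320.
- rest: White sloping draining rest fixed to the worktop. Origin: worktop level, mid-width; x points away from its front, y left, z up. Its face leans back 30 degrees from upright (rises along (0.5, 0, 0.866)), 160 mm wide, 125 long up to x 32, z 153; a lip at its foot stands 24 mm out, square to the face. Base plate x -55 to 75.
- rest_corner (a point): Middle of the inner corner between face and lip of the rest, at x -30, y 0, z 45 mm in the rest's frame. The blue plate's origin (back lower edge) belongs here, within 30 mm sideways.
- amber_bottle: Amber bottle with dark cap, 60 mm diameter, 150 high, between stand and rest; origin at the middle of its underside. Leave standing.
- flask: Stoppered glass conical flask, 65 mm diameter, 112 high, in front of the stand; origin at the middle of its underside. Leave standing.
- blue_cap_bottle: Small bottle with blue cap, 42 mm diameter, 98 high, left of the stand; origin at the middle of its underside. Leave standing.
Not all that is in view belongs to the job. What is shaped like the blue_plate but green or pink is not meant.

How it is judged:
By the outcome, as a careful person would: the job done as asked, in the order asked, and still so for the second after the job is handed in, with the robot touching nothing.
It also fails if it takes over 56 s, if anything falls off the work surface, if the arm or the gripper's body presses on something with over 40 N, if the wrist force passes 120 N, or if a joint passes its speed limit or range.

ROBOT

A 7-joint arm with a two-finger parallel gripper is mounted at the origin on a cart in front of the work surface, level with it; the furniture and walls round the work are solid. World frame = base frame: x ahead of the robot, y to its left, z up, the work surface at z = 0. Lengths are in m, angles in rad, forces in N, time in s.
With the tool pointing down it reaches from about 0.425 to 0.975 m from the base axis. Payload 16.7 kg.
Tool frame: the origin (TCP) lies at the very end of the fingers, on their centre line; the grasp point (between the pads) lies env.hold_point_z behind it (env.hold_point_z is the distance from the TCP to the grasp point, in m); z points along the fingers, y is the direction in which the jaws open and shut (so a half turn about z gives the same grasp; the last joint's range is limited). The gripper opens to 85 mm and grips with 20 to 120 N. Pads are 22 mm wide; open, the fingers measure 114 mm over their backs; the gripper's body (76 mm by 85 mm) begins 54 mm behind the grasp point. The pads swing forward as they close: fully open they stand 13 mm farther back than shut.
Start: joints at [0.962, 0.426, 0.074, 1.606, -0.034, 1.111, -0.067], TCP at [0.3, -0.605, 0.231] pointing down, gripper open.
Joint ranges: [-2.85, 2.85], [-0.5, 2.14], [-1.23, 1.37], [0.21, 2.46], [-1.02, 4.16], [0.16, 2.05], [-2.73, 2.73]. Speed limits (rad/s): [1.89, 1.89, 2.39, 2.39, 3.01, 3.01, 3.01].

INTERFACE

Orientations are given as a unit quaternion [x, y, z, w].
In Python, from station import env gives the robot as it stands. Calls block until the motion is done:
- env.move_pose(position, orientation): joint-space move of the TCP to a pose.
- env.movel(position, rate=0.15, rot=None): straight line of the TCP; rot=None keeps the orientation; rate is the mean speed in m/s.
- env.move_j(angles): joint-space move.
- env.let_go() and env.grasp(newtons=None): open the fingers fully, or close them until they stop; newtons is the grip in N (None keeps the last).
- env.wait(seconds).
- env.solve_ik(position, orientation): joint angles nearest the present ones, or None.
- env.observe(): the state.
- env.get_image(name): name is "scene" or "top"; returns a dict with "image" (480x640x3 uint8, blue, green, red), "fx", "fy", "cx", "cy" (pixels), "k1" (the pictures are not rectified: a ray, as slopes to the right and down, at radius r is drawn at 1 + k1 r^2 times it, then the intrinsics apply), "T" (4x4, takes a point from camera to world coordinates). Camera axes: x right, y down, z forward; pixel columns grow to the right and rows downward; lengths in m; the calibration is good to about 2 mm. A picture is of the moment at which its call begins. There is no depth.
A pose or a line that the arm cannot do raises env.PlanningError and nothing moves.
- env.close_job(): hands the job in, once; it reports no verdict.
The state is a dict: "time": time; "joints": joint angles; "dq": joint speeds; "tau": joint torques, N m; "tcp_pos": TCP position; "tool_rot": TCP orientation; "force": force on the tool from outside, world axes, zero at the start; "moment": the same for the moment, N m; "finger_gap": finger opening in m.
Only numpy, scipy, OpenCV 4.12 (cv2) and the standard library are available. Lean on these libraries where they do the work, as an engineer would, in place of code of your own. Each camera call takes 0.05 s, during which the arm holds its last target.

## Working session

There is one attempt and no reset: what is moved stays moved. The work goes in short steps, each a Python script; the robot and the scene stay as the last script left them, time stands still between calls to the robot, and variables do not carry over. Pictures are saved under pics/ and viewed, and the job is handed in when it is done.

```bash
ls; mkdir -p pics; python3 - <<'E'
from station import env
import cv2
for n in ("scene","top"):
    d=env.get_image(n); cv2.imwrite(f"pics/{n}0.png",d["image"]); print(n,d["fx"],d["fy"],d["cx"],d["cy"],d["k1"],d["T"])
o=env.observe(); print(o, env.hold_point_z)
E
```

```text
pics
scene 503.0053326595085 503.0053326595085 315.4562022354135 243.55539524446928 -0.09370187788796339 [[-0.48614755 -0.39657859  0.77870789 -0.53347026]
 [-0.87357533  0.19714286 -0.44497285  0.6259416 ]
 [ 0.02295001 -0.89658246 -0.44228179  0.84253829]
 [ 0.          0.          0.          1.        ]]
top 510.1082534307456 510.1082534307456 329.14698110500757 236.40451222069848 -0.09352556428387154 [[ 0.16228918 -0.8432979   0.51235814 -0.1733241 ]
 [-0.98668317 -0.13295917  0.09369191 -0.08528351]
 [-0.01088748 -0.52074034 -0.85364569  1.37819867]
 [ 0.          0.          0.          1.        ]]
{'time': 0.1, 'joints': array([ 0.96150663,  0.42667083,  0.07389744,  1.60652309, -0.03410495,
        1.1108374 , -0.06707648]), 'dq': array([-0.00118706, -0.00028362, -0.00073386, -0.00288924,  0.00170572,
        0.00031778, -0.00142803]), 'tau': array([ 7.07525789e-03, -9.51552558e+01,  3.77134502e+00, -4.64407933e+01,
        1.96748588e-02,  6.44120053e-03, -6.89762965e-05]), 'tcp_pos': array([ 0.29932686, -0.60459059,  0.23068984]), 'tool_rot': array([ 9.73695909e-01,  2.27850676e-01, -1.80648108e-04, -5.60624563e-04]), 'force': array([-0.2488504 ,  1.21569912, -0.55036386]), 'moment': array([-0.0118662 ,  0.05833933, -0.00357435]), 'finger_gap': 0.08513821752697437} 0.0187
```

View pics/scene0.png

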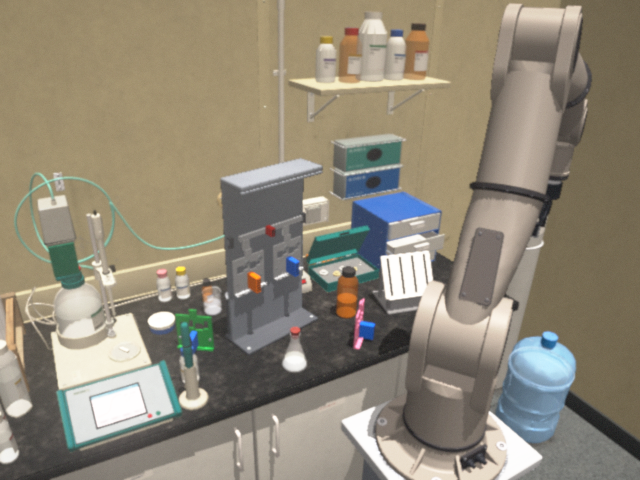

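View pics/top0.png

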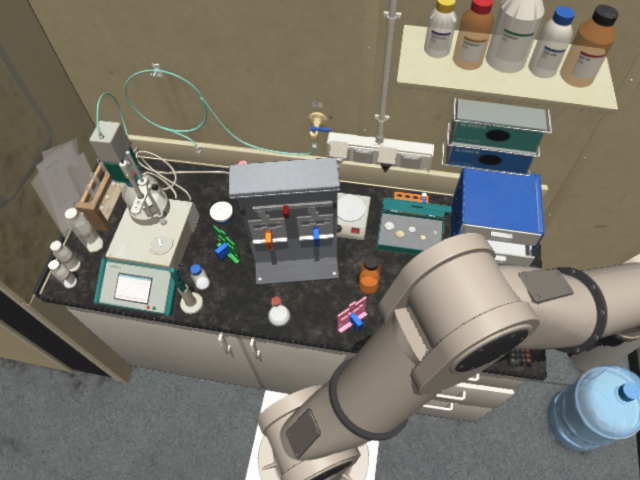

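```bash
python3 - <<'E'
import cv2
a=cv2.imread("pics/scene0.png")[145:375,210:450]; cv2.imwrite("pics/s_c.png",cv2.resize(a,None,fx=2.6,fy=2.6,interpolation=2)[:600])
a=cv2.imread("pics/top0.png")[150:340,210:450]; cv2.imwrite("pics/t_c.png",cv2.resize(a,None,fx=3.1,fy=3.1,interpolation=2))
E
```

```text
(no output)
```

View pics/s_c.png

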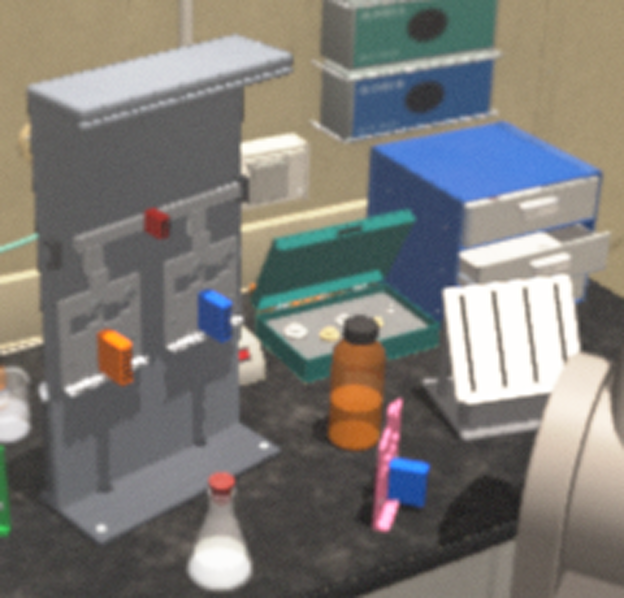

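View pics/t_c.png

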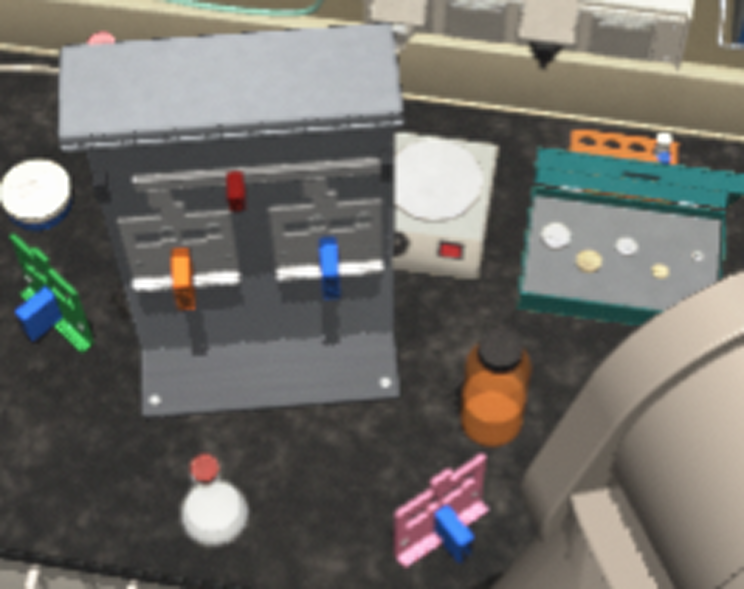

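```bash
cat > h.py <<'E'
import numpy as np, cv2
from scipy.spatial.transform import Rotation as R
from station import env
def ray(d,p):
    K=np.array([[d["fx"],0,d["cx"]],[0,d["fy"],d["cy"]],[0,0,1.]])
    n=cv2.undistortPoints(np.array([[p]],float),K,np.array([d["k1"],0,0,0.]))[0,0]
    T=np.array(d["T"]); v=T[:3,:3]@[n[0],n[1],1]; return T[:3,3],v/np.linalg.norm(v)
def onz(d,p,z):
    o,v=ray(d,p); return o+v*(z-o[2])/v[2]
def tri(d1,p1,d2,p2):
    o1,v1=ray(d1,p1);o2,v2=ray(d2,p2)
    s=np.linalg.lstsq(np.c_[v1,-v2],o2-o1,rcond=None)[0]
    a,b=o1+v1*s[0],o2+v2*s[1]; return (a+b)/2,np.linalg.norm(a-b)
def proj(d,P):
    T=np.linalg.inv(np.array(d["T"])); K=np.array([[d["fx"],0,d["cx"]],[0,d["fy"],d["cy"]],[0,0,1.]])
    return cv2.projectPoints(np.atleast_2d(P).astype(float),cv2.Rodrigues(T[:3,:3])[0],T[:3,3],K,np.array([d["k1"],0,0,0.]))[0][:,0]
def blob(im,hlo,hhi,box,smin=130,vmin=60):
    h=cv2.cvtColor(im,cv2.COLOR_BGR2HSV); x0,y0,x1,y1=box
    H=h[y0:y1,x0:x1].astype(int)
    m=((H[...,0]>=hlo)&(H[...,0]<=hhi)) if hlo<=hhi else ((H[...,0]>=hlo)|(H[...,0]<=hhi))
    m&=(H[...,1]>smin)&(H[...,2]>vmin)
    n,l,s,c=cv2.connectedComponentsWithStats(m.astype(np.uint8))
    i=1+np.argmax(s[1:,4]); return c[i]+[x0,y0], s[i]+[x0,y0,0,0,0]
E
python3 - <<'E'
from h import *
S=env.get_image("scene");T=env.get_image("top")
for nm,h,bs,bt in [("knob",(170,8),(255,215,285,245),(275,200,295,222)),("orange",(8,20),(240,265,268,300),(258,222,278,255)),("blue",(105,125),(280,250,305,282),(308,222,326,250)),("flaskred",(170,8),(285,322,305,345),(265,290,290,310)),("amberdark",(5,20),(330,270,360,322),(355,255,385,300))]:
    a,sa=blob(S["image"],*h,bs);b,sb=blob(T["image"],*h,bt)
    print(nm,a,sa,b,sb,*tri(S,a,T,b))
for p in [(255.8,283.9),(338.4,278.1)]: print("foot",onz(T,p,0.01))
E
```

```text
knob [269.25373134 230.        ] [266 225   9  11  67] [285.53333333 211.01666667] [283 205   6  13  60] [0.52737775 0.15463135 0.30744618] 0.0016523103413594194
orange [253.88584475 281.58447489] [248 272  13  21 219] [268.52380952 239.37301587] [265 230   8  20 126] [0.51014651 0.2091613  0.18028972] 0.0002934472813947464
blue [292.26775956 265.66666667] [287 257  12  19 183] [315.80769231 235.73076923] [313 227   7  20 104] [0.54194003 0.08270436 0.18023184] 0.0004040553757817326
flaskred [295.14893617 330.46808511] [291 328   9   7  47] [275.45652174 300.58695652] [272 297   8   8  46] [0.36443005 0.16478618 0.10675057] 0.0017279263595555464
amberdark [346.59770115 296.98339719] [336 276  22  43 783] [368.79330709 279.01574803] [359 262  22  32 508] [ 0.49748888 -0.07500397  0.05745067] 0.0056027816968466935
foot [0.44982369 0.25428865 0.01      ]
foot [0.50789181 0.01378234 0.01      ]
```

```bash
python3 - <<'E'
import cv2
s=cv2.imread("pics/scene0.png"); t=cv2.imread("pics/top0.png")
def z(im,x,y,w,h,f): 
    c=cv2.resize(im[y:y+h,x:x+w],None,fx=f,fy=f,interpolation=cv2.INTER_CUBIC)
    for i in range(0,w,10): cv2.putText(c,str(x+i),(i*f,8),0,.3,(0,255,255),1); cv2.line(c,(i*f,10),(i*f,14),(0,255,255),1)
    for i in range(0,h,10): cv2.putText(c,str(y+i),(0,i*f+4),0,.3,(0,255,255),1)
    return c
cv2.imwrite("pics/z1.png",z(s,215,155,120,110,6)[:600])
cv2.imwrite("pics/z2.png",z(s,215,250,120,110,6)[:600])
cv2.imwrite("pics/z3.png",z(t,225,150,125,75,6))
cv2.imwrite("pics/z4.png",z(t,235,220,125,75,6))
cv2.imwrite("pics/z5.png",z(s,330,235,115,95,6))
E
```

```text
(no output)
```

View pics/z1.png

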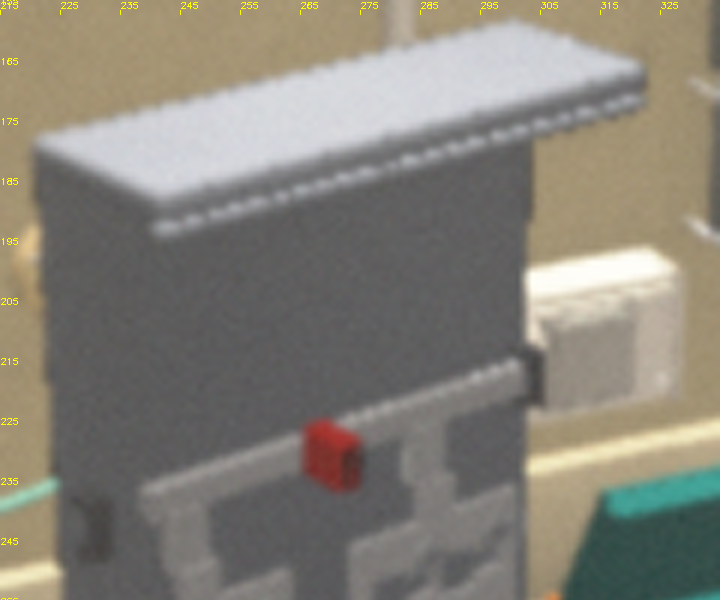

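View pics/z2.png

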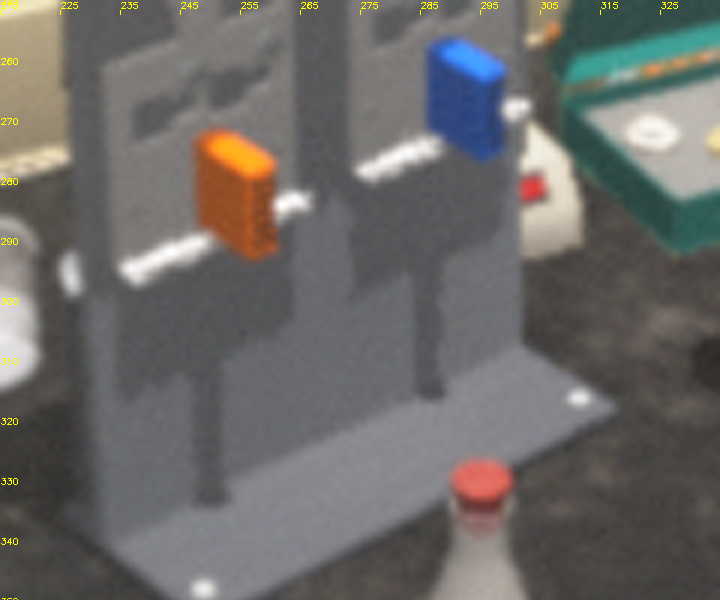

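View pics/z3.png

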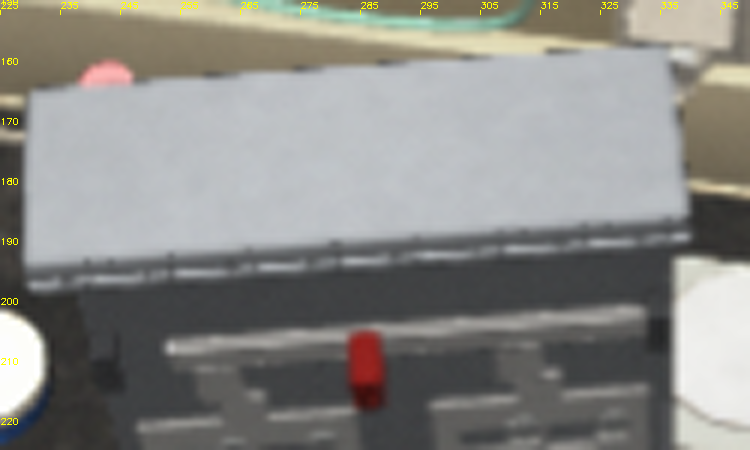

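View pics/z4.png

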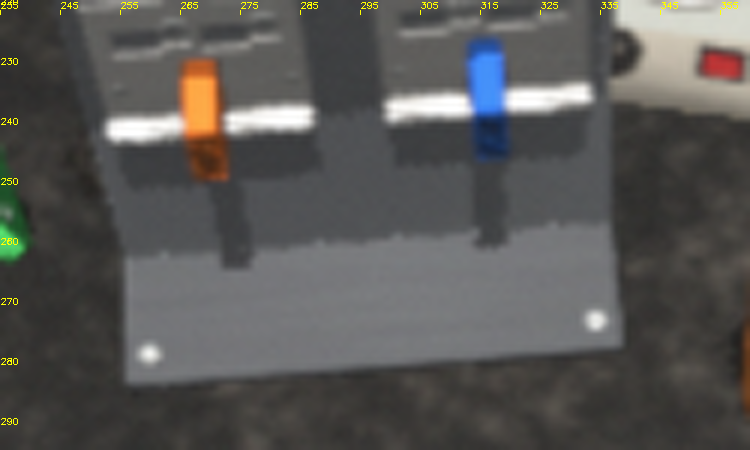

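View pics/z5.png

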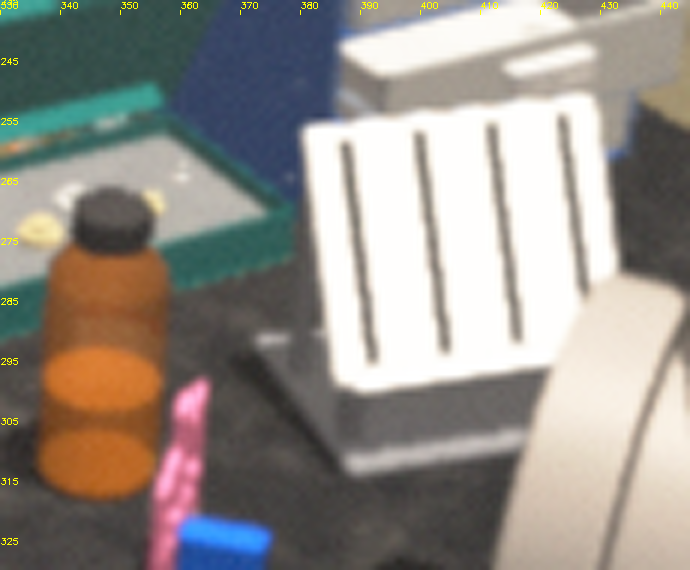

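```bash
python3 - <<'E'
from h import *
S=env.get_image("scene");T=env.get_image("top")
for a,b in [((239.9,193.4),(229.3,197.9)),((322.1,171.6),(339.9,189.2)),((317.4,317.3),(338.2,277.4)),((248.5,347.7),(259.4,278.5)),((310.9,315.9),(333.8,273)),
 # bar upper ends
 ((238.3,236.2),(252.5,207.5))]:
    print(tri(S,a,T,b))
print("rest top L,R",onz(S,(379.8,255.6),.153),onz(S,(428.8,250.4),.153))
print("base front left",onz(S,(387,313.2),.0), "base back left",onz(S,(372.5,290.8),.0))
# lip outer upper edge: z = 45+ 24*0.5=57? outward normal (-.866,.5)
print("lip L",onz(S,(385,299.0),.057))
E
```

```text
(array([0.45131993, 0.25688748, 0.44821368]), np.float64(0.0027817697812513647))
(array([0.51373421, 0.01340424, 0.44644869]), np.float64(0.000461846743237291))
(array([0.51197652, 0.01526438, 0.00711141]), np.float64(0.0009709966785036727))
(array([0.46923744, 0.24786708, 0.00987982]), np.float64(0.00015726189967001496))
(array([0.52329298, 0.03050613, 0.00980154]), np.float64(0.0011959212637511706))
(array([0.52319557, 0.23979017, 0.30995428]), np.float64(0.0012822369881552516))
rest top L,R [ 0.52424334 -0.20024161  0.153     ] [ 0.4842526  -0.35628271  0.153     ]
base front left [ 0.44448041 -0.18472988  0.        ] base back left [ 0.56964982 -0.21922117  0.        ]
lip L [ 0.44068778 -0.16849083  0.057     ]
```

```bash
cat >> h.py <<'E'
SO=np.array([.551,.153,0]); SY=.247
RO=np.array([.474,-.272,0]); RY=-.255
def fr(O,yaw,p): return O+R.from_euler('z',yaw).apply(np.array(p,float))
def sp(*p): return fr(SO,SY,np.array(p)/1000)
def rp(*p): return fr(RO,RY,np.array(p)/1000)
def q(yaw,tilt,flip=False):
    t=np.radians(tilt); z=[np.sin(t),0,-np.cos(t)]; y=np.array([0,-1. if not flip else 1.,0]); x=np.cross(y,z)
    return (R.from_euler('z',yaw)*R.from_matrix(np.c_[x,y,z])).as_quat()
E
python3 - <<'E'
from h import *
for f in (0,1):
  for t in (33,36,40,45):
    r=[]
    for nm,P,yw,tt in [("pre",sp(-120,-45,300),SY,t),("k0",sp(-28,-20,298),SY,t),("k1",sp(-28,30,298),SY,t),("g",sp(-20,-65,170),SY,t),("gpull",sp(-120,-85,190),SY,t),("rest",rp(-40,0,70),RY,t-30),("resth",rp(-40,0,250),RY,t-30)]:
        j=env.solve_ik(P,q(yw,tt,f)); r.append((nm,None if j is None else np.round(j,2).tolist()))
    print(f,t,*r,sep="\n  ")
E
```

```text
0
  33
  ('pre', [0.68, -0.37, -0.77, 2.33, -0.62, 0.57, -1.02])
  ('k0', [0.72, -0.13, -1.01, 2.19, -0.18, 0.45, -1.5])
  ('k1', [0.82, -0.17, -1.2, 2.18, -0.14, 0.46, -1.63])
  ('g', [0.5, 0.16, -0.83, 2.32, 0.83, 0.19, -2.38])
  ('gpull', None)
  ('rest', [0.38, 0.35, 0.05, 2.15, -0.04, 0.59, -1.37])
  ('resth', [0.42, 0.11, 0.0, 1.99, -0.01, 1.0, -1.4])
0
  36
  ('pre', [0.69, -0.4, -0.77, 2.37, -0.73, 0.53, -0.91])
  ('k0', [0.77, -0.17, -1.04, 2.23, -0.3, 0.38, -1.38])
  ('k1', [0.84, -0.21, -1.2, 2.22, -0.27, 0.39, -1.51])
  ('g', None)
  ('gpull', None)
  ('rest', [0.39, 0.33, 0.04, 2.19, -0.06, 0.52, -1.34])
  ('resth', [0.44, 0.08, -0.02, 2.02, -0.02, 0.94, -1.39])
0
  40
  ('pre', [0.68, -0.42, -0.75, 2.42, -0.89, 0.47, -0.76])
  ('k0', [0.81, -0.2, -1.05, 2.28, -0.51, 0.3, -1.19])
  ('k1', [0.87, -0.26, -1.2, 2.27, -0.5, 0.3, -1.3])
  ('g', None)
  ('gpull', None)
  ('rest', [0.41, 0.31, 0.03, 2.23, -0.1, 0.43, -1.3])
  ('resth', [0.48, 0.04, -0.04, 2.07, -0.04, 0.86, -1.37])
0
  45
  ('pre', None)
  ('k0', [0.79, -0.23, -1.03, 2.34, -0.88, 0.19, -0.83])
  ('k1', [0.91, -
[... 840 characters left out ...]
 1.48])
  ('resth', [0.87, 0.11, -0.47, 2.0, 0.04, 0.95, 1.7])
1
  40
  ('pre', [-0.04, -0.36, -0.25, 2.44, -0.13, 0.35, 1.61])
  ('k0', [-0.12, -0.15, -0.27, 2.31, 0.21, 0.29, 1.24])
  ('k1', [-0.01, -0.14, -0.5, 2.29, 0.38, 0.32, 0.97])
  ('g', [0.64, 0.19, -0.97, 2.4, 1.99, 0.18, -0.38])
  ('gpull', None)
  ('rest', [0.84, 0.34, -0.47, 2.21, 0.28, 0.46, 1.49])
  ('resth', [0.87, 0.07, -0.45, 2.04, -0.0, 0.86, 1.74])
1
  45
  ('pre', None)
  ('k0', [-0.47, -0.19, 0.03, 2.39, 0.72, 0.22, 0.73])
  ('k1', [-0.01, -0.16, -0.52, 2.36, 0.69, 0.22, 0.64])
  ('g', None)
  ('gpull', None)
  ('rest', [0.85, 0.32, -0.46, 2.27, 0.28, 0.34, 1.49])
  ('resth', [0.85, 0.02, -0.4, 2.11, -0.06, 0.76, 1.8])
```

```bash
python3 - <<'E'
from h import *
# grasp point offset -> tcp
def tcp(p,t): 
    t=np.radians(t); return np.array(p)+18.7*np.array([np.sin(t),0,-np.cos(t)])
pts=[("pre",(-100,-65,186)),("pre2",(-75,-65,200)),("g",(-31,-65,186)),("up",(-31,-65,202)),("r",(-31,-84,202)),("p30",(-61,-84,202)),("p45",(-76,-84,202)),("p45u",(-76,-84,230)),("side",(-76,-160,230)),("side2",(-76,-250,240))]
for f in (0,1):
  for t in (28,30,33):
    print(f,t)
    for nm,p in pts:
        j=env.solve_ik(sp(*tcp(p,t)),q(SY,t,f)); print("  ",nm,None if j is None else np.round(j,2).tolist())
E
```

```text
0 28
   pre [0.19, 0.01, -0.47, 2.41, 0.08, 0.24, -1.68]
   pre2 [0.24, 0.03, -0.53, 2.35, 0.11, 0.28, -1.7]
   g [0.05, 0.12, -0.34, 2.29, 0.23, 0.26, -1.82]
   up [0.16, 0.1, -0.46, 2.27, 0.21, 0.3, -1.8]
   r [0.24, 0.11, -0.49, 2.26, 0.16, 0.3, -1.7]
   p30 [0.3, 0.06, -0.53, 2.31, 0.08, 0.29, -1.62]
   p45 [0.36, 0.04, -0.58, 2.34, 0.03, 0.29, -1.57]
   p45u [0.51, -0.01, -0.72, 2.3, -0.07, 0.36, -1.47]
   side [0.48, 0.02, -0.49, 2.27, -0.26, 0.39, -1.12]
   side2 [0.51, 0.08, -0.32, 2.19, -0.4, 0.47, -0.81]
0 30
   pre [0.01, -0.01, -0.3, 2.44, 0.09, 0.19, -1.69]
   pre2 [0.09, 0.01, -0.37, 2.38, 0.1, 0.23, -1.69]
   g [-0.1, 0.11, -0.19, 2.32, 0.2, 0.2, -1.79]
   up [0.01, 0.08, -0.3, 2.3, 0.18, 0.25, -1.77]
   r [0.13, 0.09, -0.38, 2.29, 0.12, 0.25, -1.66]
   p30 [0.2, 0.05, -0.43, 2.34, 0.04, 0.24, -1.59]
   p45 [0.29, 0.02, -0.52, 2.36, -0.01, 0.24, -1.54]
   p45u [0.54, -0.02, -0.73, 2.32, -0.12, 0.31, -1.42]
   side [0.49, 0.01, -0.5, 2.29, -0.34, 0.35, -1.04]
   side2 [0.53, 0.07, -0.33, 2.21, -0.48, 0.44, -0.72]
0 33
   pre None
   pre2 None
   g [0.5, 0.16, -0.82, 2.3
[... 1072 characters left out ...]
9]
   p30 [0.68, 0.09, -0.92, 2.32, 0.23, 0.25, 1.39]
   p45 [0.63, 0.05, -0.85, 2.35, 0.08, 0.24, 1.54]
   p45u [0.47, -0.02, -0.67, 2.32, -0.12, 0.31, 1.71]
   side [0.18, -0.0, -0.19, 2.31, -0.35, 0.35, 2.11]
   side2 [0.32, 0.06, -0.11, 2.22, -0.52, 0.44, 2.45]
1 33
   pre None
   pre2 None
   g [0.5, 0.16, -0.82, 2.32, 0.82, 0.19, 0.77]
   up [0.64, 0.15, -0.96, 2.3, 0.67, 0.22, 0.92]
   r [0.59, 0.13, -0.85, 2.3, 0.48, 0.19, 1.15]
   p30 [0.62, 0.07, -0.85, 2.36, 0.21, 0.17, 1.41]
   p45 [0.81, 0.05, -1.03, 2.38, 0.12, 0.16, 1.5]
   p45u [0.35, -0.04, -0.55, 2.36, -0.18, 0.24, 1.78]
   side [0.08, -0.02, -0.08, 2.34, -0.5, 0.28, 2.26]
   side2 [0.07, 0.04, 0.16, 2.26, -0.7, 0.41, 2.64]
```

```bash
python3 - <<'E'
from h import *
env.grasp(20)
env.move_pose([.42,-.25,.38],q(-.1,25)); print(env.observe()["time"])
d=env.get_image("top"); cv2.imwrite("pics/t1.png",d["image"])
d=env.get_image("scene"); cv2.imwrite("pics/s1.png",d["image"])
env.move_pose(sp(-95,-40,298),q(SY,38))
o=env.observe(); print(o["time"],o["tcp_pos"],np.round(o["joints"],2),o["force"],o["finger_gap"])
d=env.get_image("top"); cv2.imwrite("pics/t2.png",d["image"])
E
```

```text
2.55
3.9667 [0.46917884 0.09017541 0.2984357 ] [ 0.52 -0.31 -0.7   2.36 -0.57  0.4  -1.09] [ 0.35983283 -0.15303922  0.20979529] -0.00037140503175795385
```

```bash
python3 - <<'E'
import cv2
a=cv2.imread("pics/t1.png"); b=cv2.imread("pics/t2.png")
cv2.imwrite("pics/t12.png",cv2.hconcat([cv2.resize(a,(400,300)),cv2.resize(b,(400,300))]))
E
```

```text
(no output)
```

View pics/t12.png

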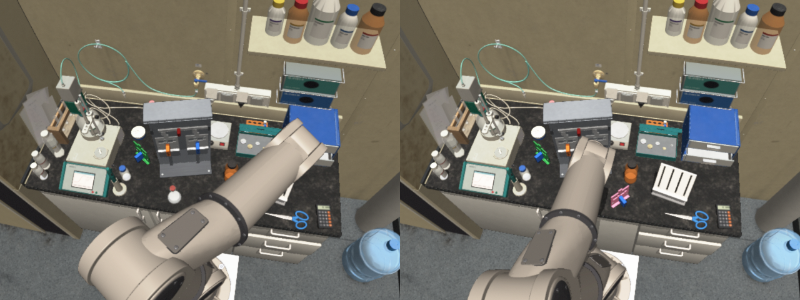

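View pics/t2.png

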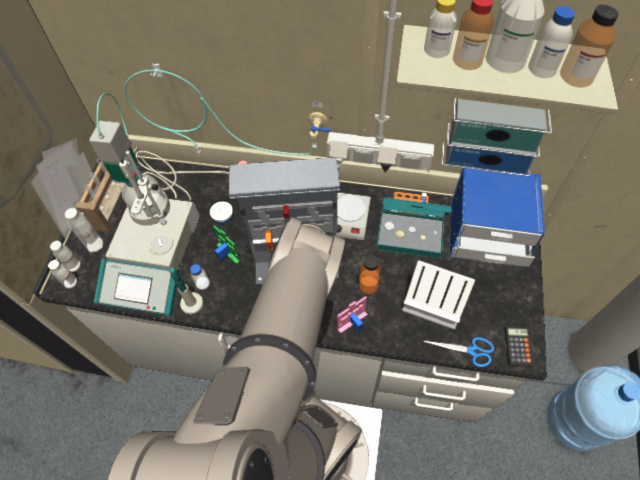

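```bash
python3 - <<'E'
import cv2
from h import *
d=env.get_image("scene"); cv2.imwrite("pics/s2.png",d["image"])
t=cv2.imread("pics/t2.png")
def z(im,x,y,w,h,f): 
    c=cv2.resize(im[y:y+h,x:x+w],None,fx=f,fy=f,interpolation=cv2.INTER_CUBIC)
    for i in range(0,w,10): cv2.putText(c,str(x+i),(i*f,8),0,.3,(0,255,255),1); cv2.line(c,(i*f,10),(i*f,14),(0,255,255),1)
    for i in range(0,h,10): cv2.putText(c,str(y+i),(0,i*f+4),0,.3,(0,255,255),1)
    return c
cv2.imwrite("pics/z6.png",z(t,395,250,90,85,7))
E
```

```text
(no output)
```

View pics/z6.png

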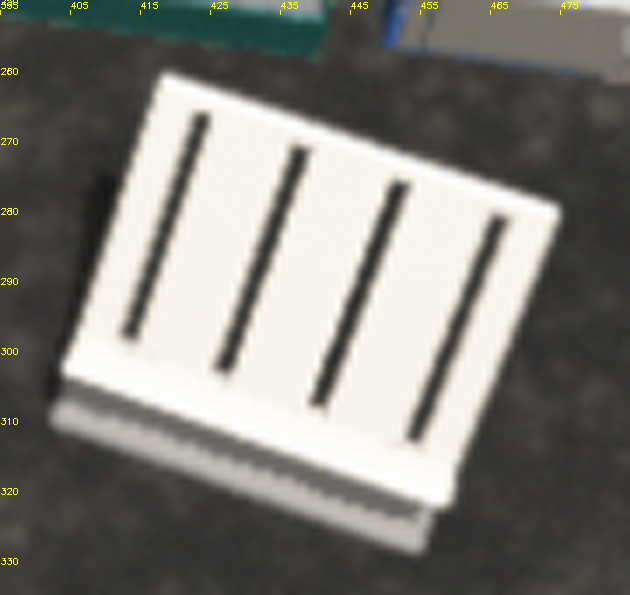

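View pics/s2.png

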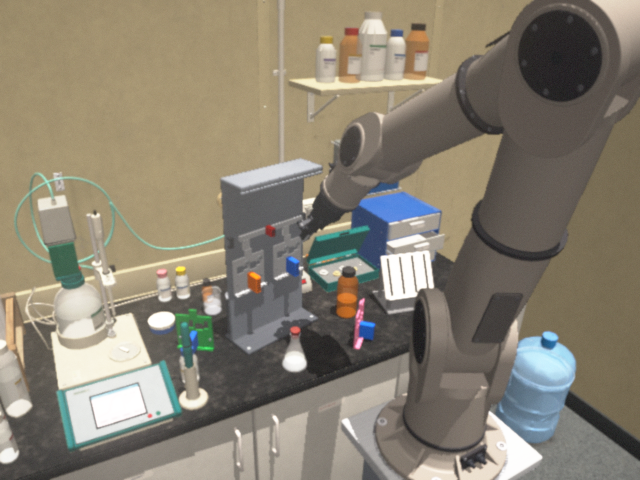

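```bash
python3 - <<'E'
from h import *
S=env.get_image("scene");T=env.get_image("top")
def L(p): 
    d=R.from_euler('z',-RY).apply(p-RO); return np.round(d*1000,1)
for a,b in [((379.8,255.6),(417.8,259.5)),((428.8,250.4),(474.5,279.5)),((385,299),(403.4,302.4))]:
    P,e=tri(S,a,T,b); print(P,e,L(P))
a=onz(T,(403.4,302.4),.057);b=onz(T,(458.8,322.1),.057); print("lip",a,b,b-a,np.arctan2((a-b)[0],(a-b)[1]),L(a),L(b))
a=onz(T,(417.8,259.5),.153);b=onz(T,(474.5,279.5),.153); print("top",a,b,np.linalg.norm(a-b),np.arctan2((a-b)[0],(a-b)[1]),L(a),L(b))
E
```

```text
[ 0.52802692 -0.20310222  0.1505987 ] 0.0001620105703049871 [ 34.9  80.3 150.6]
[ 0.48951607 -0.359963    0.150272  ] 0.002117942994300173 [ 37.2 -81.2 150.3]
[ 0.44646287 -0.17973735  0.04754326] 0.01080774167649295 [-49.9  82.3  47.5]
lip [ 0.43738012 -0.18222239  0.057     ] [ 0.40153404 -0.33962532  0.057     ] [-3.58460766e-02 -1.57402931e-01 -2.22044605e-16] 0.22391564215685225 [-58.1  77.6  57. ] [-53.1 -83.7  57. ]
top [ 0.5267281  -0.20282451  0.153     ] [ 0.48900308 -0.35879475  0.153     ] 0.16046773062787323 0.23731535912792304 [ 33.6  80.2 153. ] [ 36.4 -80.2 153. ]
```

```bash
sed -i 's/RY=-.255/RY=-.243/' h.py; python3 - <<'E'
from h import *
Q=q(SY,38)
env.movel(sp(-27,-40,300),.12)
f0=env.observe()["force"]; yl=R.from_euler('z',SY).apply([0,1,0])
def st():
    o=env.observe(); p=R.from_euler('z',-SY).apply(o["tcp_pos"]-SO)*1000
    return o["time"],np.round(p,1),np.round((o["force"]-f0)@yl,1)
print(st())
for y in [-20,-5,10,15,18,20,22,24,26,28,30,32]:
    env.movel(sp(-27,y,300),.08); s=st(); print(s)
    if abs(s[2])>12: break
d=env.get_image("top"); cv2.imwrite("pics/t3.png",d["image"])
d=env.get_image("scene"); cv2.imwrite("pics/s3.png",d["image"])
E
python3 - <<'E'
import cv2
a=cv2.imread("pics/t3.png")[150:270,220:360]; b=cv2.imread("pics/s3.png")[150:270,210:350]
cv2.imwrite("pics/k3.png",cv2.hconcat([cv2.resize(a,(400,343)),cv2.resize(b,(400,343))]))
E
```

```text
(4.8833, array([-27.5, -40.4, 299.6]), np.float64(0.0))
(5.2833, array([-27.3, -20.1, 300.1]), np.float64(0.2))
(5.6167, array([-27.1,  -5.4, 300. ]), np.float64(0.4))
(5.95, array([-27. ,   9.5, 300. ]), np.float64(0.3))
(6.2, array([-27.,  15., 300.]), np.float64(1.1))
(6.45, array([-27. ,  18.1, 300. ]), np.float64(0.6))
(6.7, array([-27. ,  19.3, 300. ]), np.float64(-5.1))
(6.95, array([-27.1,  19.6, 300. ]), np.float64(-15.9))
```

View pics/k3.png

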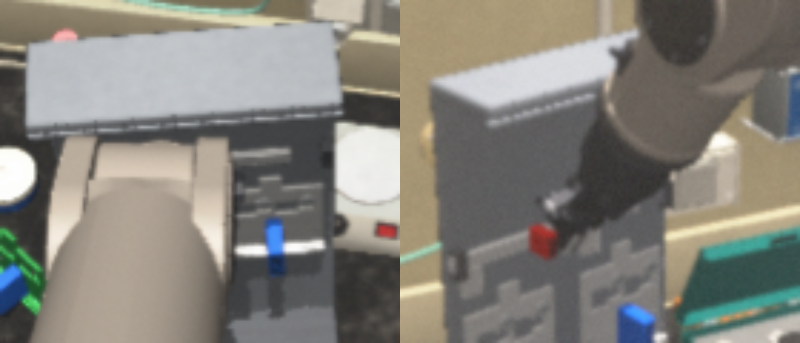

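```bash
cat >> h.py <<'E'
def tcp(p,t): 
    t=np.radians(t); return np.array(p)+18.7*np.array([np.sin(t),0,-np.cos(t)])
def gs(p,t=28): return sp(*tcp(p,t))
E
python3 - <<'E'
from h import *
env.movel(sp(-27,5,300),.1)
env.movel(sp(-95,-45,295),.15)
env.move_pose(gs((-92,-65,188)),q(SY,28))
env.let_go()
o=env.observe(); print(o["time"],np.round(o["joints"],2),o["finger_gap"])
S=env.get_image("scene");T=env.get_image("top");cv2.imwrite("pics/t4.png",T["image"]);cv2.imwrite("pics/s4.png",S["image"])
a,sa=blob(S["image"],170,8,(240,215,285,255)); print("knob S",a,sa)
try:
  b,sb=blob(T["image"],170,8,(255,195,295,222)); print("T",b,sb,tri(S,a,T,b))
except Exception as e: print(e)
print(proj(S,[sp(-26,40,308)]),proj(T,[sp(-26,40,308)]))
E
python3 - <<'E'
import cv2
a=cv2.imread("pics/t4.png")[150:300,220:400]; b=cv2.imread("pics/s4.png")[180:330,210:390]
cv2.imwrite("pics/k4.png",cv2.hconcat([cv2.resize(a,(400,333)),cv2.resize(b,(400,333))]))
E
```

```text
9.65 [ 0.69  0.06 -0.96  2.37  0.22  0.26 -1.79] 0.0857065726513856
knob S [259.11764706 233.64705882] [256 229   8  11  68]
T [272.57142857 211.73214286] [270 207   6  11  56] (array([0.51960958, 0.18636007, 0.30747666]), np.float64(0.0004936072995669422))
[[260.11604507 233.99195278]] [[272.5390157  212.74508069]]
```

View pics/k4.png

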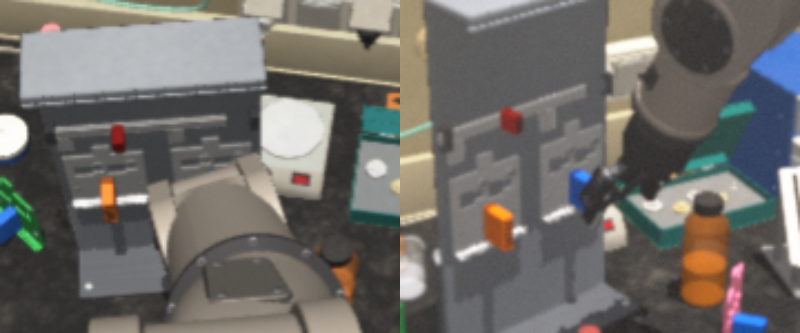

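```bash
python3 - <<'E'
from h import *
env.movel(gs((-30,-65,186)),.15)
o=env.observe();print(o["time"],o["force"],o["tcp_pos"])
env.grasp(60)
o=env.observe();print(o["time"],o["force"],o["moment"],o["finger_gap"],o["tcp_pos"],np.round(R.from_euler('z',-SY).apply(o["tcp_pos"]-SO)*1000,1),tcp((-30,-65,186),28))
S=env.get_image("scene");cv2.imwrite("pics/s5.png",cv2.resize(S["image"][200:320,230:380],None,fx=5,fy=5))
E
```

```text
10.3167 [0.18829721 0.91652709 0.65213217] [0.54534411 0.08501325 0.16899217]
10.95 [-5.60302439 -0.56585141  6.4753322 ] [-0.31291409  0.8158272  -0.07200203] 0.01541670376821363 [0.54615842 0.08468142 0.16952109] [-21.4 -65.1 169.5] [-21.22088178 -65.         169.48888001]
```

View pics/s5.png

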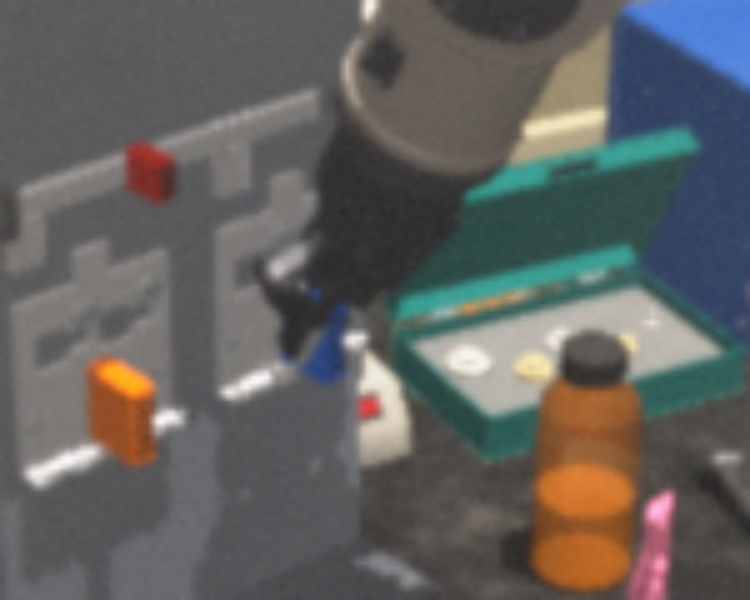

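```bash
cat >> h.py <<'E'
def st(f0=0,tag=""):
    o=env.observe(); p=R.from_euler('z',-SY).apply(o["tcp_pos"]-SO)*1000
    print(tag,round(o["time"],2),np.round(p,1),"f",np.round(R.from_euler('z',-SY).apply(o["force"]-f0),1),"gap",round(o["finger_gap"]*1000,1)); return o
E
python3 - <<'E'
from h import *
st()
for dz in (8,16):
    env.movel(gs((-30,-65,186+dz)),.08); st(0,"up")
for y in (10,19):
    env.movel(gs((-30,-65-y,202)),.08); st(0,"r")
S=env.get_image("scene");cv2.imwrite("pics/s6.png",cv2.resize(S["image"][200:320,230:380],None,fx=5,fy=5))
E
```

```text
11.0 [-21.4 -65.  169.5] f [-5.5  1.1  6.9] gap 15.5
up 11.25 [-21.4 -65.1 177.5] f [-0.4 -0.2 -2.4] gap 14.9
up 11.5 [-21.4 -65.2 185.3] f [-2.2  0.6 -1.5] gap 15.4
r 11.78 [-21.4 -75.5 185.1] f [-2.  -0.2 -1.5] gap 15.3
r 12.03 [-21.4 -84.2 185.3] f [-2.1 -0.6 -2.1] gap 15.2
```

View pics/s6.png

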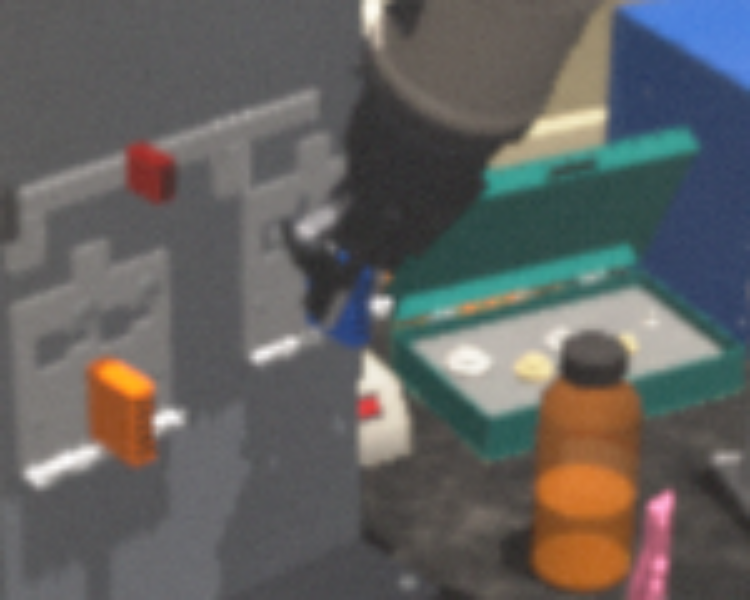

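```bash
python3 - <<'E'
from h import *
for x in (6,12,20,32,50):
    env.movel(gs((-30-x,-84,202)),.08); o=st(0,"out")
    if np.linalg.norm(o["force"])>12: break
S=env.get_image("scene");cv2.imwrite("pics/s7.png",cv2.resize(S["image"][200:320,230:380],None,fx=5,fy=5))
E
```

```text
out 12.33 [-27.2 -83.7 185.7] f [ 1.  -0.2 -1.5] gap 15.3
out 12.58 [-33.2 -84.1 185.6] f [ 0.3 -0.8 -2.6] gap 15.4
out 12.83 [-41.3 -84.3 185.5] f [ 0.1 -0.4 -1.9] gap 15.5
out 13.13 [-52.9 -84.4 185.7] f [ 0.6 -1.4 -1.6] gap 15.3
out 13.51 [-70.6 -84.5 185.8] f [ 0.  -1.  -1.6] gap 15.3
```

View pics/s7.png

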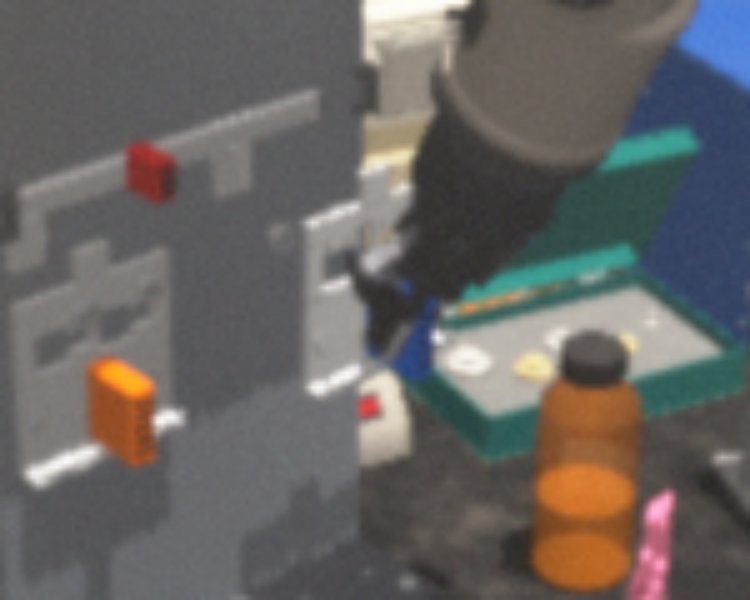

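```bash
cat >> h.py <<'E'
U=np.array([.5,0,.866]);N=np.array([-.866,0,.5])
def gr(up,out,y=0,t=-2): # grasp placed so that plate origin is at corner + up*U + out*N (mm)
    g=np.array([-30,y,45])+(36+up)*U+(30+out)*N
    return rp(*tcp(g,t))
E
python3 - <<'E'
from h import *
env.movel(gs((-80,-100,245)),.15); st()
env.movel(gs((-85,-230,255)),.2); st()
env.move_pose(gr(110,40),q(RY,-2)); o=st(); print(gr(110,40),o["tcp_pos"],np.round(o["joints"],2))
S=env.get_image("scene");T=env.get_image("top");cv2.imwrite("pics/s8.png",S["image"]);cv2.imwrite("pics/t8.png",T["image"])
a=S["image"][180:330,330:480]; b=T["image"][190:340,360:510]
cv2.imwrite("pics/k8.png",cv2.hconcat([cv2.resize(b,(400,400)),cv2.resize(a,(400,400))]))
E
```

```text
14.07 [ -71.1 -100.2  228.3] f [ 0.5  0.5 -2.4] gap 15.1
 14.88 [ -76.2 -228.4  237.9] f [ 0.7 -0.1 -1.4] gap 15.3
 15.68 [-193.7 -383.3  187.8] f [-0.2 -0.1 -2.2] gap 15.1
[ 0.45626422 -0.26760332  0.18774739] [ 0.45690706 -0.26597395  0.18775997] [ 0.96  0.32 -0.67  1.92  0.23  1.01 -1.62]
```

View pics/k8.png

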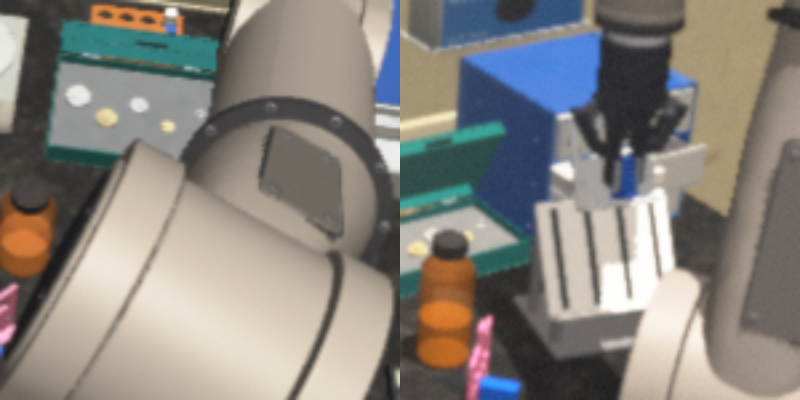

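```bash
python3 - <<'E'
from h import *
S=env.get_image("scene"); im=cv2.resize(S["image"][225:300,365:445],None,fx=8,fy=8,interpolation=2)
def P(x,y,z,up=110,out=40): 
    g=np.array([-30,y,45.])+(z+up)*U+(-x+out)*N; return rp(*g)
for nm,p in [("ledgeL",(-16,48,0)),("ledgeR",(-16,-48,0)),("plTL",(-4,48,100)),("plTR",(-4,-48,100)),("ledgetopL",(-16,48,8))]:
    u=proj(S,[P(*p)])[0]; print(nm,u); c=((u-[365,225])*8+4).astype(int); cv2.circle(im,tuple(map(int,c)),4,(0,0,255),1)
cv2.imwrite("pics/k9.png",im)
E
```

```text
ledgeL [398.13070192 258.34188924]
ledgeR [428.10029301 254.94670289]
plTL [392.45230629 224.52236858]
plTR [422.20711463 221.76692286]
ledgetopL [397.80557409 255.59231317]
```

View pics/k9.png

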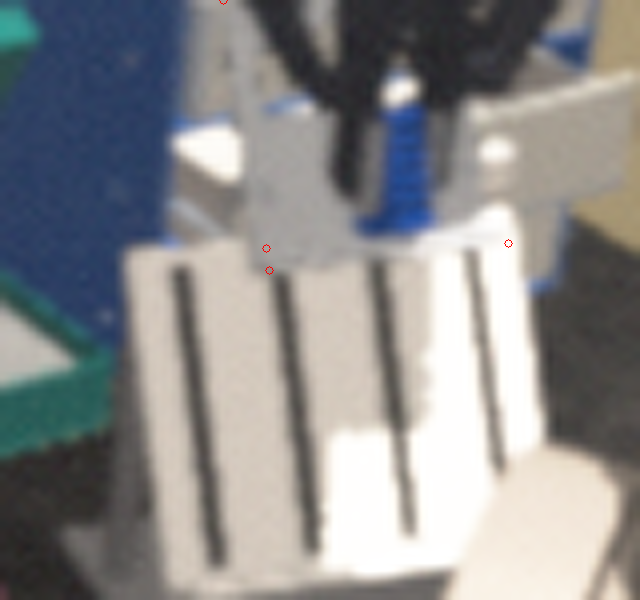

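```bash
python3 - <<'E'
from h import *
S=env.get_image("scene"); im=cv2.resize(S["image"][215:275,380:440],None,fx=10,fy=10,interpolation=2)
def P(x,y,z,up=110,out=40): 
    g=np.array([-30,y,45.])+(z+up)*U+(-x+out)*N; return rp(*g)
def pl(ps,col):
    u=proj(S,[P(*p) for p in ps]); c=((u-[380,215])*10+5).astype(np.int32); cv2.polylines(im,[c.reshape(-1,1,2)],True,col,1)
pl([(-16,48,0),(-16,-48,0),(-16,-48,8),(-16,48,8)],(0,0,255))
pl([(-4,48,0),(-4,-48,0),(-4,-48,100),(-4,48,100)],(0,255,0))
pl([(-44,8,8),(-44,-8,8),(-44,-8,54),(-44,8,54)],(0,255,255))
cv2.imwrite("pics/k10.png",im)
E
```

```text
(no output)
```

View pics/k10.png

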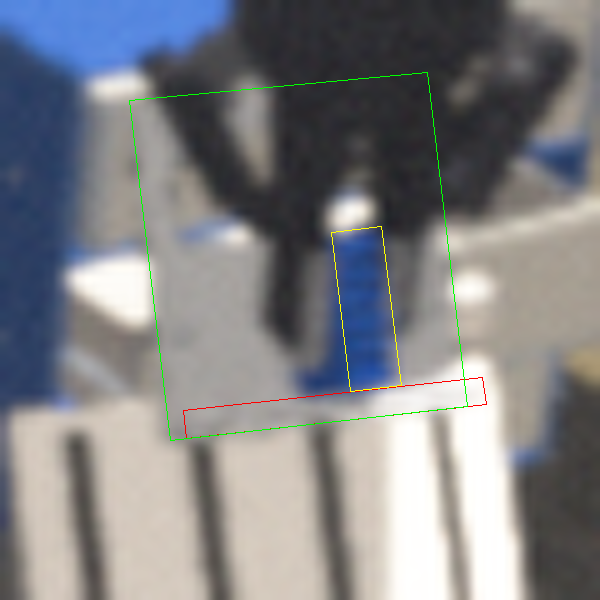

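```bash
python3 - <<'E'
from h import *
f0=env.observe()["force"]; RR=R.from_euler('z',RY)
def s(tag):
    o=env.observe(); f=RR.inv().apply(o["force"]-f0); p=o["tcp_pos"]; print(tag,round(o["time"],2),"fU",round(f@U,1),"fN",round(f@N,1),"fy",round(f[1],1)); return f@U,f@N
env.movel(gr(45,12),.15); s("a")
env.movel(gr(6,9),.1); s("b")
for out in (7,5,3,1,-1,-3,-5):
    env.movel(gr(6,out),.05); fu,fn=s(("in",out))
    if fn>4 or abs(fu)>6: break
S=env.get_image("scene");cv2.imwrite("pics/s11.png",cv2.resize(S["image"][225:325,365:465],None,fx=6,fy=6,interpolation=2))
E
```

```text
a 16.5 fU -0.1 fN -1.0 fy -0.9
b 17.04 fU -1.0 fN 0.2 fy -0.7
('in', 7) 17.29 fU -0.8 fN -0.1 fy -1.5
('in', 5) 17.54 fU -0.1 fN 0.1 fy -1.2
('in', 3) 17.79 fU -1.2 fN -1.3 fy -1.4
('in', 1) 18.04 fU -0.6 fN -0.5 fy -0.2
('in', -1) 18.29 fU 0.8 fN 4.6 fy -1.6
```

View pics/s11.png

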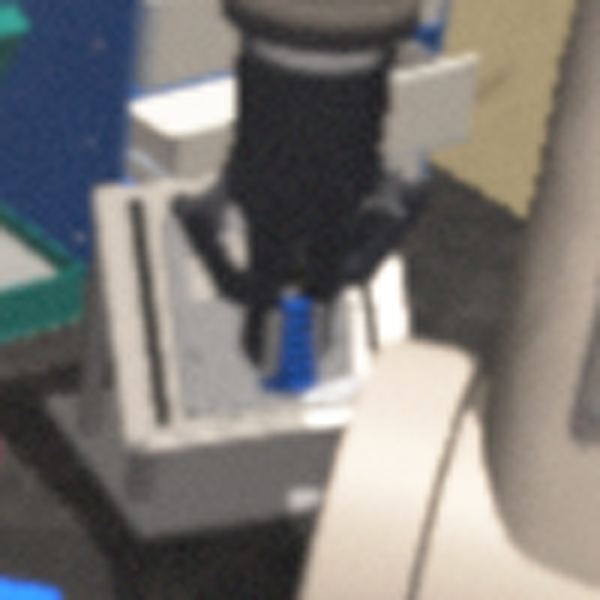

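Contact with the face was at the predicted depth; the plate sits just above the lip, centred. Now slide down to the lip.

```bash
python3 - <<'E'
from h import *
f0=env.observe()["force"]; RR=R.from_euler('z',RY)
def s(tag):
    o=env.observe(); f=RR.inv().apply(o["force"]-f0); p=o["tcp_pos"]; print(tag,round(o["time"],2),"fU",round(f@U,1),"fN",round(f@N,1),"fy",round(f[1],1)); return f@U,f@N
for up in (4,2,1,0,-1,-2,-3,-4,-5,-6):
    env.movel(gr(up,-.5),.05); fu,fn=s(("dn",up))
    if fu>4: break
S=env.get_image("scene");cv2.imwrite("pics/s12.png",cv2.resize(S["image"][225:325,365:465],None,fx=6,fy=6,interpolation=2))
E
```

```text
('dn', 4) 18.59 fU -1.4 fN -3.9 fy 0.3
('dn', 2) 18.84 fU -1.3 fN -5.1 fy 0.5
('dn', 1) 19.09 fU -1.9 fN -4.4 fy 1.1
('dn', 0) 19.34 fU 2.1 fN -3.1 fy 0.9
('dn', -1) 19.59 fU 10.8 fN 4.0 fy 2.2
```

View pics/s12.png

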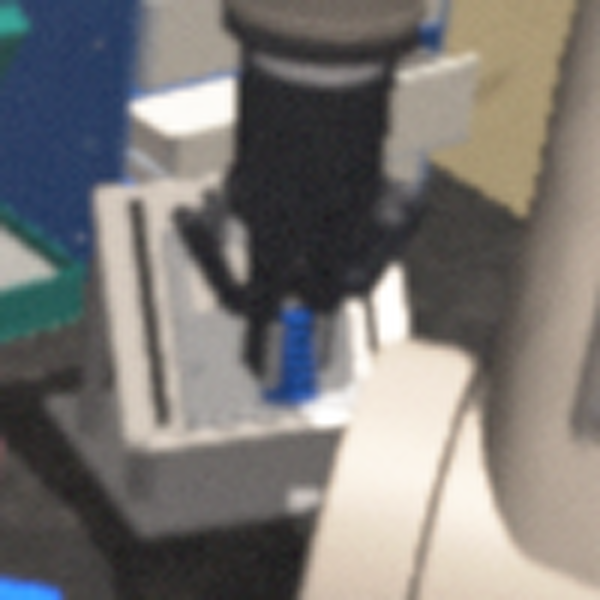

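```bash
python3 - <<'E'
from h import *
env.let_go(); st()
p=gr(0,0)
env.movel(p+R.from_euler('z',RY).apply([-.01,0,.05]),.1)
env.movel(p+R.from_euler('z',RY).apply([-.05,0,.2]),.2)
env.move_pose([.3,-.605,.30],env.observe()["tool_rot"]) if env.solve_ik([.3,-.605,.30],q(-1.1,0)) is None else env.move_pose([.3,-.605,.30],q(-1.1,0))
st()
S=env.get_image("scene");T=env.get_image("top");cv2.imwrite("pics/s13.png",S["image"]);cv2.imwrite("pics/t13.png",T["image"])
E
```

```text
20.32 [-212.7 -375.1   71.3] f [-0.4  0.2 -0.3] gap 85.6
 23.28 [-426.9 -672.7  300.2] f [-0.4  1.2 -0.3] gap 85.7
```

View pics/s13.png

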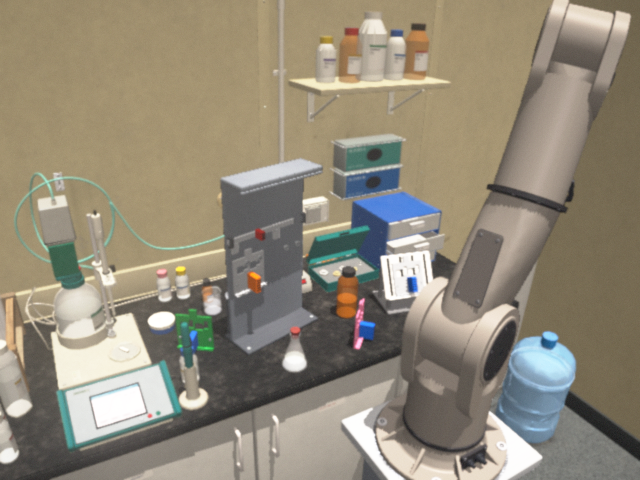

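View pics/t13.png

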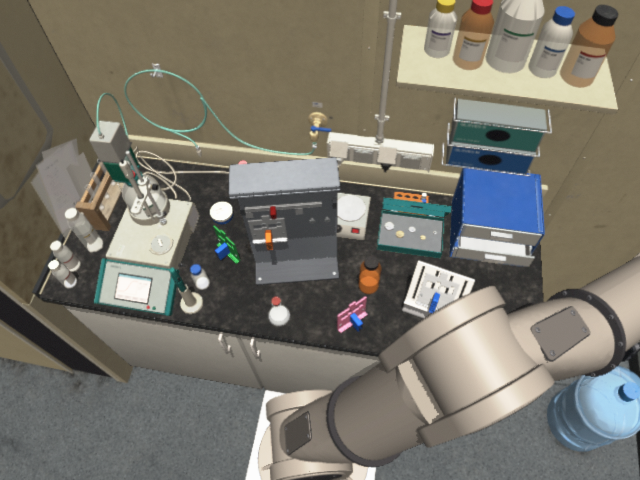

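```bash
python3 - <<'E'
from h import *
S=env.get_image("scene");T=env.get_image("top")
def P(x,y,z): return rp(*(np.array([-30,y,45.])+z*U-x*N))
o=[]
for d,(x,y) in ((S,(370,240)),(T,(395,250))):
    f=6; im=cv2.resize(d["image"][y:y+66,x:x+66],None,fx=f,fy=f,interpolation=2)
    for ps,c in (([(-4,48,0),(-4,-48,0),(-4,-48,100),(-4,48,100)],(0,255,0)),([(-44,8,8),(-44,-8,8),(-44,-8,54),(-44,8,54)],(0,255,255))):
        u=proj(d,[P(*p) for p in ps]); cv2.polylines(im,[((u-[x,y])*f+3).astype(np.int32).reshape(-1,1,2)],True,c,1)
    o.append(im)
cv2.imwrite("pics/k14.png",cv2.hconcat(o))
a,_=blob(S["image"],105,125,(395,270,430,300));b,_=blob(T["image"],105,125,(420,285,450,320))
p,e=tri(S,a,T,b); print("grip",p,e,"expected",P(-26,0,31), "rest frame",R.from_euler('z',-RY).apply(p-RO))
a,_=blob(S["image"],170,8,(245,222,285,250));b,_=blob(T["image"],170,8,(262,200,290,222)); p,_=tri(S,a,T,b); print("knob",R.from_euler('z',-SY).apply(p-SO))
E
```

```text
grip [ 0.43821301 -0.2638316   0.08296605] 0.00010571742494604876 expected [ 0.43807151 -0.26309337  0.084846  ] rest frame [-0.03670103 -0.00068249  0.08296605]
knob [-0.0226507   0.0400046   0.30772109]
```

View pics/k14.png

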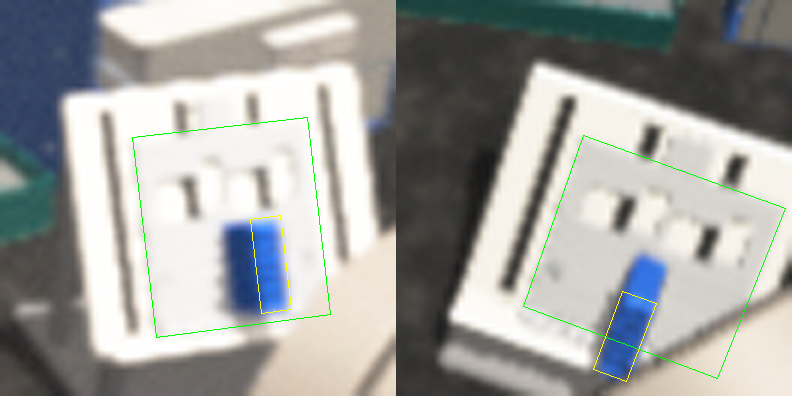

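```bash
python3 - <<'E'
from station import env
env.close_job()
E
```

```text
the job is handed in; nothing more can be done
```

The job is done and handed in at about 23.5 s of the 56 s allowed; no verdict was reported.

**What I did:** I pushed the lock knob left with closed fingers until it hit a hard stop at 16 N. I then gripped the blue plate at a 28° tilt, lifted it 16 mm, shifted it 19 mm right and pulled it off. Sensed forces stayed under about 7 N during the plate removal. I carried it to the rest, pressed it lightly against the slope, lowered it onto the lip (11 N) and let go. The arm then moved clear.

**Last checks, from both cameras with the arm clear:**
- **Lock:** the knob measures y = 40.0 mm, which is the end stop.
- **Blue plate:** its grip is within about 2 mm of where it should be, and under 1 mm off sideways. The drawn plate outline matches the picture in both views, so it lies flat and within the slope's width.
- **Rest of the scene:** the orange plate is still hanging, and the bottles and the flask look unmoved (checked by eye, not re-measured).

No check failed. In my early measurements the rest's direction varied by about 2.5°, and one measurement of its lip corner was poor (the two camera rays missed each other by 11 mm). I didn't use that one. I felt for the slope and lip by force instead, and contact came within about 1 mm of where I expected.

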